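# Locate a milled tile in the bench jig and hold it flush with the spacer

### The job

Slide the jig's jaw shut on the metal tile until the tile is firmly caught between the jaw and the end stop, and leave the jaw there. Then take the standing T-shaped spacer, slide it upright down to the base plate in the one gap between the tile and the stop blocks that is wide enough for it, never forcing it in where the gap is too narrow, and push the tile with the spacer flush against the far fence. Finish while still gripping the spacer and pressing the tile firmly against the fence, without letting go; leave the oil can, tape roll and wrench where they are.

Things in the scene. Friction and masses are not known exactly. Their poses are not given: they have to be found in the camera images.
- jig: Fixed dark steel base plate, 170 (x) x 330 (y) x 12 mm. Origin: underside, 40 mm to +y of the plate's centre, z up. On its top (z = 12 mm): fence at +x (far side), end stop at +y, jaw sliding in from -y, three stop blocks in a row at -x (near side). Tile fully home (against fence and end stop): tile centre at x = 15, y = 0 mm in this frame.
- fence: Fixed bar of slippery white nylon on the jig, 25 x 190 x 24 mm high; its flat face towards the robot is the fence face. Origin: on that face, middle of its length, at the level of the plate's top (jig frame x = 37, y = 0, z = 12 mm). Same axes as the jig.
- end_stop: Fixed steel block of the jig, 30 x 20 x 24 mm high, with a slippery white nylon button (16 mm across, round, axis upright) on its -y side that catches the middle of the tile's end. Origin: on the button's -y tangent, at plate-top level (jig x = 15, y = 85, z = 12 mm). Axes as the jig.
- jaw: Sliding jaw: block 32 (x) x 28 (y) x 20 mm high, a slippery white nylon button on its +y side that meets the tile, a square post 14 x 14 mm as handle with its axis at x 0, y -22 mm, from 20 to 66 mm above the origin. Origin: tip (+y) of the button, plate-top level; axes as the jig. Starts open, closes towards jig +y, can go 15 mm past shut; about 2.5 N friction, stays where left.
- tile: Loose milled aluminium tile lying flat on the jig's plate, 44 (x) x 170 (y) x 20 mm high, about 0.4 kg, two dark dots on top. Origin: centre of its underside; x across, y along its length. It starts some mm away from the fence and from the end stop, slightly askew.
- stop_short: Shortest of three fixed steel stop blocks side by side, in any order, at jig y -44, 0, 44 mm: 22 (x) x 43.6 (y) x 22 mm high. Leaves the wide gap: 38 mm to the tile once it is flush with the fence, less before; neighbours may wall this pocket 22 mm either side of its middle. Origin: middle of its back face's bottom edge, plate-top level, jig x -67 mm; its +x points to the tile.
- stop_mid: A longer stop block, 46 (x) x 43.6 (y) x 22 mm high, origin as for the short one. Leaves at most 14 mm to the tile: too narrow for the spacer.
- stop_long: The longest stop block, 48 (x) x 43.6 (y) x 22 mm high, origin as for the short one. Leaves at most 12 mm to the tile: too narrow for the spacer.
- spacer: Loose T-shaped steel spacer standing upright on the bench right of the jig, about 0.25 kg: blade 18 (x, thickness) x 30 (y) x 64 mm high whose lowest 28 mm are a slippery white nylon foot, on top a head 18 x 46 x 12 mm (76 mm in all). Origin: centre of its underside, z up. Gripped across the 18 mm thickness about 50 mm above its foot, the fingers stay above tile and stop blocks.
- oil_can: Loose round can, 56 mm across, 130 mm high, a bystander. Origin: centre of its underside.
- tape_roll: Loose cardboard tape roll lying flat, 90 mm across, 24 mm high, a bystander. Origin: centre of its underside.
- wrench: Loose wrench, 170 mm long, lying left of the jig, a bystander. Origin near the middle of its length; x along it.
There are look-alikes about, which are no part of the job. Leave any black or yellow look-alike of the spacer alone.

How it is judged:
By the outcome, as a careful person would: the job done as asked, in the order asked, and still so for the second after the job is handed in, while the arm keeps its last pose, push and grip.
It also fails if it takes over 54 s, if anything falls off the work surface, if the arm or the gripper's body presses on something with over 40 N, if the wrist force passes 120 N, or if a joint passes its speed limit or range.

### The arm

A 7-joint arm with a two-finger parallel gripper is mounted at the origin on the work surface. World frame = base frame: x ahead of the robot, y to its left, z up, the work surface at z = 0. Lengths are in m, angles in rad, forces in N, time in s.
With the tool pointing down it reaches from about 0.425 to 0.925 m from the base axis. Payload 6.8 kg.
Tool frame: the origin (TCP) lies at the very end of the fingers, on their centre line; the grasp point (between the pads) lies 19 mm behind it; z points along the fingers, y is the line along which they close (so a half turn about z gives the same grasp; the last joint's range is limited). The gripper opens to 85 mm and grips with 20 to 120 N. Pads are 22 mm wide; open, the fingers measure 114 mm over their backs; the gripper's body (76 mm by 85 mm) begins 54 mm behind the grasp point. The pads swing forward as they close: fully open they stand 13 mm farther back than shut.
Start: joints at [1.088, 0.477, 0.022, 1.555, -0.011, 1.109, -0.083], TCP at [0.247, -0.628, 0.231] pointing down, gripper open.
Joint ranges: [-2.96, 2.96], [-0.34, 2.1], [-1.41, 1.46], [0.24, 2.44], [-1.37, 4.51], [0.17, 1.92], [-2.96, 2.96]. Speed limits (rad/s): [2.39, 2.39, 3.14, 3.14, 3.14, 3.14, 3.14].

### API

Orientations are given as a unit quaternion [w, x, y, z].
In Python, from station import bot gives the robot as it stands. The module is installed in compiled form; this text tells all that it offers.
- The arm moves only by the shell command python3 -m jog 'ROWS' [OPENING] [FORCE]. ROWS is JSON, a list of rows, each a list of 4 numbers: the shift along the tool's x, y, z in cm, then the turn about the tool's z in rad. In form: [[x, y, z, spin], ...]. A call has 1 to 20 rows; each row is the pose to reach, as a shift and turn from the pose commanded when the call began, along the tool's axes at that moment; what a row does not reach only later rows make up. A row lasts 1/12 s, in which the tool goes at most 41.7 mm and 7.16 degrees, less where a joint would pass 70% of its speed; a pose out of reach is approached as far as the arm can. A call with a gripper value outside its range is refused whole. OPENING is the closure, from -1 (fully open) to 1 (shut), set as the call begins (- or left out, the last holds). The fingers move at their own pace and stop on an object; FORCE is the grip in N (left out, the last holds). Time passes only in rows, so rows that repeat a pose let the fingers close. It gives the time, the measured TCP pose, the force, the opening and the grip force at its end, in the units of the state.
- bot.get_obs(): the state, without advancing time (a new reading comes with each control period).
- bot.read_camera(name): name is "scene" or "top" or "wrist"; returns a dict with "pixels" (400x640x3 uint8, red, green, blue), "depth" (400x640 float32, m along the optical axis (not along the pixel's ray), 0 where there is no reading), "fovy" (degrees; the focal length in pixels is half the picture's height over the tangent of half this angle, whatever the lens; pixels are square), "cx", "cy" (the principal point, pixels), "pose" (4x4, takes a point from camera to world coordinates). Camera axes: x right, y down, z forward; pixel columns grow to the right and rows downward; lengths in m; the calibration is good to about 2 mm. A picture is of the moment at which its call begins.
- bot.hand_in(): hands the job in; it is judged then, once.
The state is a dict: "t": time; "q": joint angles; "joint_vel": joint speeds; "joint_torque": joint torques, N m; "eef_pos": TCP position; "tool_rot": TCP orientation; "contact_force": force on the tool from outside, world axes, zero at the start; "torque": the same for the moment, N m; "gripper_width": opening from 0.0 (shut) to 1.0 (fully open); "grasp_force": force on a finger pad.
Only numpy, scipy, OpenCV 4.12 (cv2) and the standard library are available. Lean on these libraries where they do the work, as an engineer would, in place of code of your own. Each camera call takes 0.05 s, during which the arm holds its last target. There are 200 camera calls.

## Working session

There is one attempt and no reset: what is moved stays moved. The work goes in short steps, Python scripts to look and compute and a shell command to move; the robot and the scene stay as the last step left them, time stands still between calls to the robot, and variables do not carry over. Pictures are saved under pics/ and viewed, at most 10 in all, crops included, and the job is handed in when it is done.

```bash
mkdir -p pics; cat > h.py <<'E'
import numpy as np, cv2, pickle
from station import bot
def shot(n,fn):
    c=bot.read_camera(n); pickle.dump(c,open(f'pics/{fn}.pkl','wb'))
    cv2.imwrite(f'pics/{fn}.png',c['pixels'][:,:,::-1]); return c
def load(fn): return pickle.load(open(f'pics/{fn}.pkl','rb'))
def f(c): return 200/np.tan(np.radians(c['fovy'])/2)
def ray(c,u,v,z):
    d=np.array([(u-c['cx'])/f(c),(v-c['cy'])/f(c),1.]); R=c['pose'][:3,:3]; o=c['pose'][:3,3]
    d=R@d; return o+d*(z-o[2])/d[2]
def pts(c):
    v,u=np.mgrid[:400,:640]; d=c['depth']
    P=np.stack([(u-c['cx'])/f(c)*d,(v-c['cy'])/f(c)*d,d],-1)
    return P@c['pose'][:3,:3].T+c['pose'][:3,3]
E
python3 - <<'E'
from h import *
a=shot('top','t0');b=shot('scene','s0');w=shot('wrist','w0')
for c in(a,b,w):print(c['fovy'],c['cx'],c['cy'],c['pose'].round(3).tolist())
o=bot.get_obs();print({k:np.round(v,3).tolist() for k,v in o.items()})
E
```

```text
43.08167868187519 317.6463400601767 197.83407315235402 [[-0.029, -0.996, 0.08, 0.414], [-1.0, 0.029, -0.003, -0.004], [0.001, -0.08, -0.997, 1.414], [0.0, 0.0, 0.0, 1.0]]
54.44867443586956 316.9443958720539 196.09544784877323 [[0.403, 0.72, -0.565, 0.994], [0.915, -0.309, 0.259, -0.232], [0.012, -0.622, -0.783, 0.72], [0.0, 0.0, 0.0, 1.0]]
66.3789020077538 324.93219181867465 201.37070983632208 [[0.367, -0.884, -0.29, 0.321], [-0.93, -0.349, -0.112, -0.599], [-0.002, 0.311, -0.951, 0.373], [0.0, 0.0, 0.0, 1.0]]
{'t': 0.15, 'q': [1.088, 0.478, 0.022, 1.556, -0.012, 1.109, -0.083], 'joint_vel': [-0.001, -0.003, 0.0, -0.003, 0.001, 0.001, -0.001], 'joint_torque': [0.003, -59.692, 1.61, -28.149, 0.013, 0.007, 0.0], 'eef_pos': [0.247, -0.628, 0.231], 'tool_rot': [-0.001, 0.982, 0.186, -0.0], 'contact_force': [-0.791, 0.149, -0.24], 'torque': [-0.026, 0.036, -0.025], 'grasp_force': 0.0, 'gripper_width': 0.998}
```

View pics/t0.png

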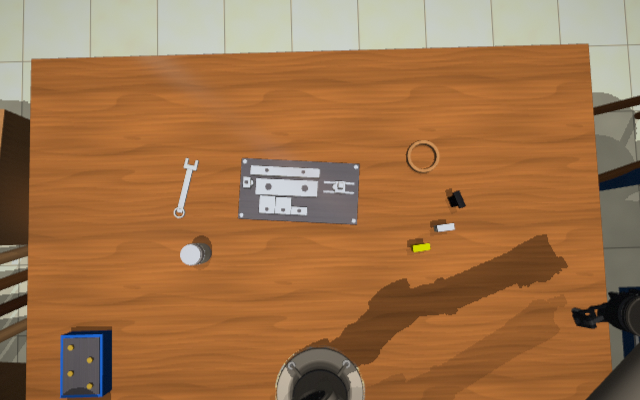

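View pics/s0.png

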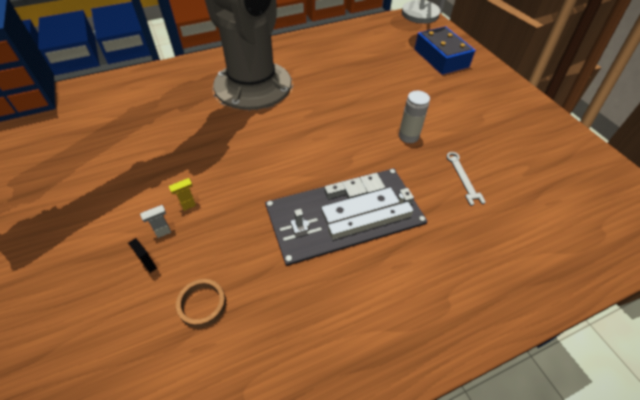

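```bash
python3 - <<'E'
from h import *
c=load('t0'); im=c['pixels'][:,:,::-1]
a=cv2.resize(im[145:235,230:370],None,fx=5.7,fy=5.7,interpolation=cv2.INTER_CUBIC)
cv2.imwrite('pics/t0a.png',a)
for n,u,v,z in[('cTL',244,161,.012),('cTR',356,164,.012),('cBL',241,215,.012),('cBR',354,221,.012),('spacer',445,227.5,.076),('post',340,186,.078)]:
  print(n,ray(c,u,v,z).round(4))
P=pts(c)
m=(im.min(2)>170)&(np.mgrid[:400,:640][1]>420)&(np.mgrid[:400,:640][1]<470)&(np.mgrid[:400,:640][0]>200)&(np.mgrid[:400,:640][0]<250)
v,u=np.nonzero(m);print(len(u),u.min(),u.max(),v.min(),v.max(),np.median(P[m],0).round(4))
print(cv2.minAreaRect(np.stack([u,v],1).astype(np.float32)))
for q in[(245,250)]:pass
E
```

```text
cTL [0.6354 0.1937 0.012 ]
cTR [ 0.6178 -0.1185  0.012 ]
cBL [0.4848 0.2047 0.012 ]
cBR [ 0.4591 -0.1074  0.012 ]
spacer [ 0.4329 -0.342   0.076 ]
post [ 0.5507 -0.0687  0.078 ]
104 437 453 223 230 [ 0.4346 -0.342   0.0772]
((445.2599792480469, 226.81997680664062), (6.222539901733398, 16.404878616333008), 81.8698959350586)
```

View pics/t0a.png

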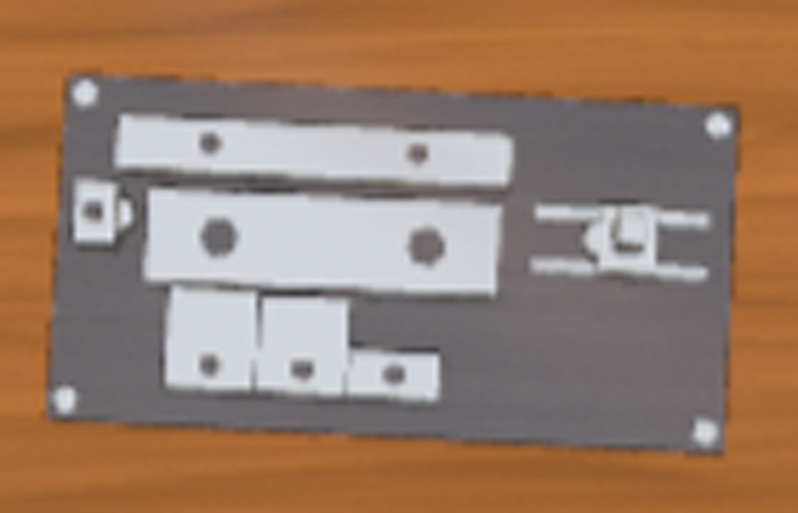

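```bash
python3 -m jog '[[44.3,-43.6,0,0.444],[44.3,-43.6,0,0.444],[44.3,-43.6,0,0.444],[44.3,-43.6,0,0.444],[44.3,-43.6,0,0.444],[44.3,-43.6,0,0.444],[44.3,-43.6,0,0.444],[44.3,-43.6,0,0.444],[44.3,-43.6,0,0.444],[44.3,-43.6,0,0.444],[44.3,-43.6,0,0.444],[44.3,-43.6,0,0.444],[44.3,-43.6,0,0.444],[44.3,-43.6,0,0.444],[44.3,-43.6,0,0.444],[44.3,-43.6,0,0.444],[44.3,-43.6,0,0.444],[44.3,-43.6,0,0.444]]'
python3 - <<'E'
from h import *
w=shot('wrist','w1');o=bot.get_obs();print(o['t'],o['eef_pos'].round(4) if hasattr(o['eef_pos'],'round') else o['eef_pos'],o['tool_rot'])
E
```

```text
t: 1.65
eef_pos: [0.4993, -0.0607, 0.231]
tool_rot: [0.0, 0.999, -0.035, -0.0]
contact_force: [-0.6, 0.2, 1.0]
gripper_width: 0.999
grasp_force: 0.0
1.7 [ 0.4992 -0.0616  0.231 ] [ 3.12594041e-04  9.99372268e-01 -3.54230192e-02 -4.26903087e-04]
```

View pics/w1.png

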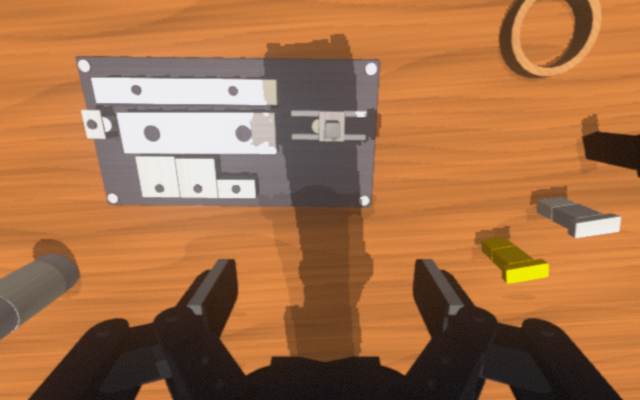

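```bash
cat >> h.py <<'E'
def cen(c,u,v,r=9,t=150):
    g=c['pixels'].min(2).astype(float)[v-r:v+r+1,u-r:u+r+1]; m=(g>t)
    n,l,s,k=cv2.connectedComponentsWithStats(m.astype(np.uint8)); d=np.hypot(*(k[1:]-r).T); i=1+d.argmin()
    return k[i]+[u-r,v-r],s[i][4]
E
python3 - <<'E'
from h import *
for fn,L in(('w1',[(84,65),(371,69),(113,198),(364,201)]),('t0',[(244,161),(356,167),(241,215),(354,221)])):
  c=load(fn); X=[]
  for u,v in L:
    p,s=cen(c,u,v,9 if fn=='w1' else 4,150); q=ray(c,*p,.0135); X.append(q[:2]); print(p.round(1),s,q.round(4))
  X=np.array(X); C=X.mean(0); y=(X[0]-X[1]+X[2]-X[3]); x=X[0]-X[2]+X[1]-X[3]
  ya=np.arctan2(-y[0],y[1]); xa=np.arctan2(x[1],x[0]); a=ya
  O=C+.04*np.array([-np.sin(a),np.cos(a)]); print('C',C.round(4),'yaw',ya,xa,'O',O.round(4), 'sides',np.linalg.norm(y)/2,np.linalg.norm(x)/2)
  # features in jig frame
  R=np.array([[np.cos(a),-np.sin(a)],[np.sin(a),np.cos(a)]])
  if fn=='w1':
    for n,u,v,z in[('tileTL',118,112,.032),('tileBL',126,154,.032),('tileBR',277,154,.032),('tileTR',276,112,.032),('fenceBL',96,104,.036),('fenceBR',277,105,.036),('shortR',256,180,.034),('shortL',218,180,.034),('midT',197,158,.034),('post',333,129,.078),('jawbtn',314,126,.032)]:
      p=ray(c,u,v,z); print(n,p.round(4),'jig',(R.T@(p[:2]-O)*1000).round(1))
E
```

```text
[83.5 65.3] 120 [0.6335 0.1915 0.0135]
[370.7  68.3] 125 [ 0.6093 -0.1182  0.0135]
[112.3 197.8] 81 [0.4838 0.2031 0.0135]
[364.6 200.1] 67 [ 0.4596 -0.1074  0.0135]
C [0.5466 0.0422] yaw -0.07793634725889542 -0.07474433949911953 O [0.5497 0.0821] sides 0.3110016233438174 0.1501220102624462
tileTL [0.5831 0.1557 0.032 ] jig [27.6 76. ]
tileBL [0.5382 0.1594 0.032 ] jig [-17.5  76.1]
tileBR [ 0.5266 -0.0091  0.032 ] jig [-15.9 -92.7]
tileTR [ 0.5715 -0.0133  0.032 ] jig [ 29.2 -93.4]
fenceBL [0.5926 0.1739 0.036 ] jig [35.6 94.9]
fenceBR [ 0.5786 -0.0158  0.036 ] jig [ 36.4 -95.4]
shortR [0.499 0.018 0.034] jig [-45.6 -67.9]
shortL [0.502  0.0613 0.034 ] jig [-46.  -24.5]
midT [0.5286 0.0802 0.034 ] jig [-20.9  -3.6]
post [ 0.5535 -0.0722  0.078 ] jig [  15.8 -153.6]
jawbtn [ 0.5542 -0.0528  0.032 ] jig [  15.  -134.1]
[244.5 160.9] 15 [0.6355 0.1922 0.0135]
[355.6 166.6] 13 [ 0.6103 -0.1171  0.0135]
[240.8 214.5] 13 [0.4862 0.2048 0.0135]
[353.3 220.5] 14 [ 0.4605 -0.1054  0.0135]
C [0.5481 0.0436] yaw -0.08202663221574552 -0.08131754197949469 O [0.5514 0.0835] sides 0.3107828910718964 0.15002221846667768
```

```bash
python3 -m jog '[[5.5,0.7,4,0.008],[5.5,0.7,8,0.008],[5.5,0.7,11,0.008],[5.5,0.7,14,0.008],[5.5,0.7,16.5,0.008],[5.5,0.7,18.4,0.008],[5.5,0.7,18.4,0.008],[5.5,0.7,18.4,0.008]]'; python3 -m jog '[[0,0,0,0],[0,0,0,0],[0,0,0,0],[0,0,0,0],[0,0,0,0],[0,0,0,0],[0,0,0,0],[0,0,0,0],[0,0,0,0],[0,0,0,0],[0,0,0,0],[0,0,0,0]]' 1 40
```

```text
t: 2.37
eef_pos: [0.5531, -0.0726, 0.0467]
tool_rot: [0.0, 0.999, -0.04, -0.001]
contact_force: [0.4, 0.4, 0.2]
gripper_width: 0.997
grasp_force: 0.0
t: 3.37
eef_pos: [0.5545, -0.0711, 0.0479]
tool_rot: [0.0, 0.999, -0.039, 0.0]
contact_force: [-1.8, -1.1, 6.2]
gripper_width: 0.155
grasp_force: 41.9
```

```bash
python3 -m jog '[[0,-0.5,0,0],[0,-1,0,0],[0,-1.5,0,0],[0,-2,0,0],[0,-2.5,0,0],[0,-3,0,0],[0,-3.5,0,0],[0,-3.8,0,0],[0,-3.8,0,0],[0,-3.8,0,0]]'; python3 -m jog '[[0,-0.1,0,0],[0,-0.2,0,0],[0,-0.3,0,0],[0,-0.4,0,0],[0,-0.4,0,0],[0,-0.4,0,0]]'
```

```text
t: 4.2
eef_pos: [0.5575, -0.0329, 0.0479]
tool_rot: [0.0, 0.999, -0.039, 0.0]
contact_force: [-1.2, -0.1, 6.0]
gripper_width: 0.153
grasp_force: 42.0
t: 4.7
eef_pos: [0.5576, -0.031, 0.0479]
tool_rot: [0.001, 0.999, -0.039, 0.0]
contact_force: [-0.7, -5.0, 6.7]
gripper_width: 0.156
grasp_force: 42.1
```

```bash
python3 -m jog '[[0,-0.1,0,0],[0,-0.2,0,0],[0,-0.3,0,0],[0,-0.3,0,0],[0,-0.3,0,0]]';python3 -m jog '[[0,-0.1,0,0],[0,-0.2,0,0],[0,-0.3,0,0],[0,-0.3,0,0],[0,-0.3,0,0]]'
```

```text
t: 5.12
eef_pos: [0.5579, -0.0281, 0.0479]
tool_rot: [0.001, 0.999, -0.039, 0.0]
contact_force: [-1.1, -4.5, 7.3]
gripper_width: 0.154
grasp_force: 42.1
t: 5.53
eef_pos: [0.558, -0.0255, 0.0479]
tool_rot: [0.001, 0.999, -0.039, 0.0]
contact_force: [-1.2, -5.5, 6.8]
gripper_width: 0.155
grasp_force: 42.1
```

```bash
python3 -m jog '[[0,-0.1,0,0],[0,-0.2,0,0],[0,-0.2,0,0],[0,-0.2,0,0]]';python3 -m jog '[[0,-0.1,0,0],[0,-0.2,0,0],[0,-0.2,0,0],[0,-0.2,0,0]]'
```

```text
t: 5.87
eef_pos: [0.5581, -0.0254, 0.048]
tool_rot: [0.002, 0.999, -0.04, 0.0]
contact_force: [-2.0, -9.7, 8.3]
gripper_width: 0.154
grasp_force: 42.2
t: 6.2
eef_pos: [0.558, -0.0253, 0.048]
tool_rot: [0.003, 0.999, -0.041, -0.0]
contact_force: [-2.2, -13.8, 9.2]
gripper_width: 0.154
grasp_force: 42.3
```

```bash
python3 -m jog '[[0,-0.1,0,0],[0,-0.2,0,0],[0,-0.3,0,0],[0,-0.3,0,0],[0,-0.3,0,0]]';python3 -m jog '[[0,0,0,0],[0,0,0,0],[0,0,0,0],[0,0,0,0],[0,0,0,0],[0,0,0,0],[0,0,0,0],[0,0,0,0],[0,0,0,0],[0,0,0,0]]' -1
python3 -m jog '[[0,0,-4,0],[0,0,-8,0],[-2,2,-12,0],[-5,3.5,-16,0],[-8,3.5,-18,0],[-8,3.5,-18,0],[-8,3.5,-18,0]]'
python3 - <<'E'
from h import *
w=shot('wrist','w2')
E
```

```text
t: 6.62
eef_pos: [0.5581, -0.0252, 0.048]
tool_rot: [0.005, 0.999, -0.042, -0.0]
contact_force: [-2.5, -19.7, 9.1]
gripper_width: 0.153
grasp_force: 42.5
t: 7.45
eef_pos: [0.5584, -0.0162, 0.0473]
tool_rot: [-0.0, 0.999, -0.039, 0.0]
contact_force: [0.3, 0.2, 0.1]
gripper_width: 0.999
grasp_force: 0.0
t: 8.03
eef_pos: [0.4753, -0.0454, 0.2296]
tool_rot: [0.0, 0.999, -0.039, 0.002]
contact_force: [0.6, 0.4, -0.5]
gripper_width: 0.998
grasp_force: 0.0
```

View pics/w2.png

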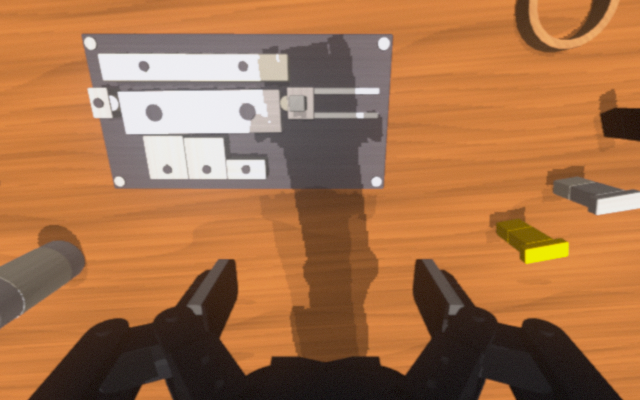

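```bash
python3 -m jog '[[-7.7,30.2,0,0],[-7.7,30.2,0,0],[-7.7,30.2,0,0],[-7.7,30.2,0,0],[-7.7,30.2,0,0],[-7.7,30.2,0,0],[-7.7,30.2,0,0],[-7.7,30.2,0,0],[-7.7,30.2,0,0],[-7.7,30.2,0,0],[-7.7,30.2,0,0]]'
python3 - <<'E'
from h import *
w=shot('wrist','w3')
c=load('w2');X=[]
for u,v in[(90,43),(384,43),(119,182),(376,182)]:
    p,s=cen(c,u,v); q=ray(c,*p,.0135); X.append(q[:2])
X=np.array(X); C=X.mean(0); y=(X[0]-X[1]+X[2]-X[3]); a=np.arctan2(-y[0],y[1])
O=C+.04*np.array([-np.sin(a),np.cos(a)]); print('yaw',a,'O',O.round(4),np.linalg.norm(y)/2)
R=np.array([[np.cos(a),-np.sin(a)],[np.sin(a),np.cos(a)]])
for n,u,v,z in[('tileTL',121,91,.032),('tileBL',127,134,.032),('tileBR',282,132,.032),('tileTR',280,89,.032),('fenceBL',101,80,.036),('fenceBR',288,80,.036),('shortTR',266,160,.034),('shortTL',226,160,.034),('post',296,103,.078)]:
  p=ray(c,u,v,z); print(n,p.round(4),'jig',(R.T@(p[:2]-O)*1000).round(1))
E
```

```text
t: 9.0
eef_pos: [0.3767, -0.339, 0.2259]
tool_rot: [-0.001, 0.999, -0.038, -0.001]
contact_force: [0.0, 0.2, 0.4]
gripper_width: 0.999
grasp_force: 0.0
yaw -0.07853413159079516 O [0.5497 0.0824] 0.31052153777065467
tileTL [0.5825 0.1603 0.032 ] jig [26.6 80.2]
tileBL [0.5386 0.1662 0.032 ] jig [-17.6  82.7]
tileBR [ 0.5276 -0.0028  0.032 ] jig [-15.3 -86.7]
tileTR [ 0.5715 -0.006   0.032 ] jig [ 28.7 -86.4]
fenceBL [0.5942 0.1753 0.036 ] jig [37.1 96. ]
fenceBR [ 0.5793 -0.0158  0.036 ] jig [ 37.2 -95.6]
shortTR [0.4988 0.0184 0.034 ] jig [-45.7 -67.8]
shortTL [0.5023 0.0628 0.034 ] jig [-45.7 -23.3]
post [ 0.5561 -0.0253  0.078 ] jig [  14.8 -106.9]
```

View pics/w3.png

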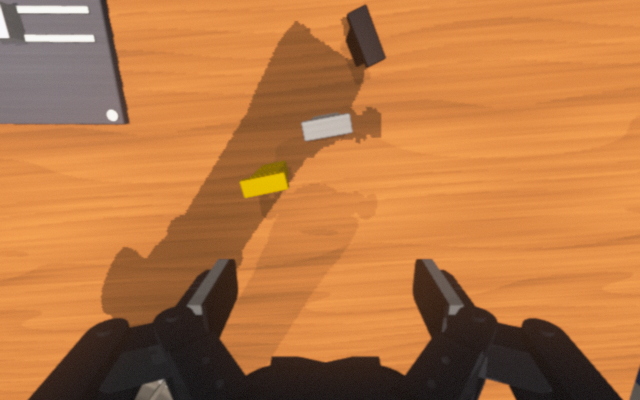

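```bash
python3 - <<'E'
from h import *
c=load('w3');px=c['pixels'].astype(int);o=bot.get_obs();print(o['q'],o['eef_pos'],o['tool_rot'])
def rect(c,m):
  n,l,s,k=cv2.connectedComponentsWithStats(m.astype(np.uint8)); i=1+s[1:,4].argmax()
  v,u=np.nonzero(l==i); P=np.array([ray(c,a,b,.076)[:2] for a,b in zip(u,v)])*1000
  return cv2.minAreaRect(P.astype(np.float32)),P.mean(0),len(u)
V,U=np.mgrid[:400,:640]; roi=(V<215)&(U>200)&(U<420)
w=roi&(px.min(2)>120)
y=roi&(px[...,0]>150)&(px[...,1]>140)&(px[...,2]<70)
for n,m in(('w',w),('y',y)):
  r,p,k=rect(c,m); print(n,r,p,k)
  P=cv2.boxPoints(r);e=[P[1]-P[0],P[2]-P[1]];e=max(e,key=np.linalg.norm);print('long axis yaw',np.degrees(np.arctan2(e[1],e[0])))
P=pts(c);print(np.median(P[w],0),np.median(P[y],0))
t=load('t0');px=t['pixels'].astype(int);roi=(V>205)&(V<245)&(U>425)&(U<470);r,p,k=rect(t,roi&(px.min(2)>150));print(r,p)
d=np.median(P[w],0)
E
```

```text
[ 6.06030783e-01  2.07280765e-01  3.52006057e-03  1.95660246e+00
 -1.46385273e-03  9.79477706e-01 -1.03504790e+00] [ 0.37688416 -0.33860581  0.22617889] [-6.84618222e-04  9.99305044e-01 -3.72637616e-02 -6.09670642e-04]
w ((433.3601379394531, -344.4422302246094), (17.833101272583008, 45.462989807128906), 5.966799736022949) [ 433.39163706 -344.55075388] 950
long axis yaw -84.033226
y ((382.16650390625, -278.5503234863281), (17.51996612548828, 45.621978759765625), 7.103109359741211) [ 382.24426566 -278.48778276] 785
long axis yaw -82.896866
[ 0.43341347 -0.34461316  0.07588089] [ 0.38389681 -0.27919187  0.07563769]
((434.52716064453125, -342.9176330566406), (16.71697425842285, 44.392757415771484), 6.416355609893799) [ 434.76077681 -343.27531357]
```

```bash
python3 -m jog '[[2,0,2,-0.125],[4,0.1,4,-0.25],[5.7,0.1,6,-0.375],[5.7,0.1,8,-0.5],[5.7,0.1,10,-0.625],[5.7,0.1,10,-0.75],[5.7,0.1,10,-0.875],[5.7,0.1,10,-1],[5.7,0.1,10,-1.125],[5.7,0.1,10,-1.25],[5.7,0.1,10,-1.375],[5.7,0.1,10,-1.5],[5.7,0.1,10,-1.625],[5.7,0.1,10,-1.749],[5.7,0.1,10,-1.749],[5.7,0.1,10,-1.749],[5.7,0.1,10,-1.749]]' -0.2
python3 - <<'E'
from h import *
o=bot.get_obs();q=o['tool_rot'];print(o['eef_pos'],2*np.arctan2(q[2],q[1]),'want',.104+np.pi/2,q,o['q'])
E
```

```text
t: 10.47
eef_pos: [0.4331, -0.3447, 0.1272]
tool_rot: [-0.0, 0.671, 0.741, 0.0]
contact_force: [-0.1, 0.2, 0.5]
gripper_width: 0.598
grasp_force: 0.0
[ 0.43311944 -0.34465332  0.12717376] 1.6696056760787712 want 1.6747963267948967 [-1.00943626e-04  6.71323808e-01  7.41164148e-01  1.98712399e-04] [ 0.85297575  0.43008084 -0.36791651  1.92278873  0.20500037  0.82504446
  0.47461438]
```

```bash
python3 -m jog '[[0,0,3,0],[0,0,6,0],[0,0,8,0],[0,0,9.5,0],[0,0,9.5,0],[0,0,9.5,0]]';  python3 -m jog '[[0,0,0,0],[0,0,0,0],[0,0,0,0],[0,0,0,0],[0,0,0,0],[0,0,0,0],[0,0,0,0],[0,0,0,0],[0,0,0,0]]' 1 90
```

```text
t: 10.97
eef_pos: [0.4325, -0.3449, 0.0319]
tool_rot: [-0.001, 0.671, 0.742, -0.0]
contact_force: [-0.5, -0.1, 0.1]
gripper_width: 0.599
grasp_force: 0.0
t: 11.72
eef_pos: [0.4336, -0.3461, 0.0337]
tool_rot: [0.001, 0.671, 0.742, 0.0]
contact_force: [0.3, 0.0, 6.4]
gripper_width: 0.202
grasp_force: 88.3
```

```bash
python3 -m jog '[[0,0,-2,0],[0,0,-5,0],[0,0,-9,0],[2,0.6,-12,0],[5,1.6,-13,0.05],[9,2.9,-13,0.1],[13,4.2,-13,0.15],[17,5.5,-13,0.179],[21,6.8,-13,0.179],[25,8.1,-13,0.179],[29,9.4,-13,0.179],[33,10.7,-13,0.179],[36,11.7,-13,0.179],[37.6,12.2,-13,0.179],[37.6,12.2,-13,0.179],[37.6,12.2,-13,0.179],[37.6,12.2,-13,0.179]]'
python3 - <<'E'
from h import *
o=bot.get_obs();q=o['tool_rot'];print(o['eef_pos'],2*np.arctan2(q[2],q[1]),'want',1.4923,q,o['contact_force'])
a=shot('wrist','w4')
c=shot('top','t4');cs=shot('scene','s4')
im=np.vstack([cv2.resize(cs['pixels'][120:280,240:440],(400,320),interpolation=cv2.INTER_CUBIC),cv2.resize(c['pixels'][145:235,230:370],(400,257),interpolation=cv2.INTER_CUBIC)])
im=np.hstack([im,np.vstack([cv2.resize(a['pixels'],(400,250)),np.zeros((327,400,3),np.uint8)])])
cv2.imwrite('pics/m4.png',im[:,:,::-1])
E
```

```text
t: 13.13
eef_pos: [0.5156, 0.0396, 0.1622]
tool_rot: [0.0, 0.735, 0.679, -0.001]
contact_force: [0.0, -0.2, -1.8]
gripper_width: 0.197
grasp_force: 87.8
[0.51564045 0.0395778  0.16215407] 1.4915633277533749 want 1.4923 [ 1.65575587e-04  7.34557589e-01  6.78546063e-01 -6.00299181e-04] [ 0.01208913 -0.19733356 -1.77718136]
```

View pics/m4.png

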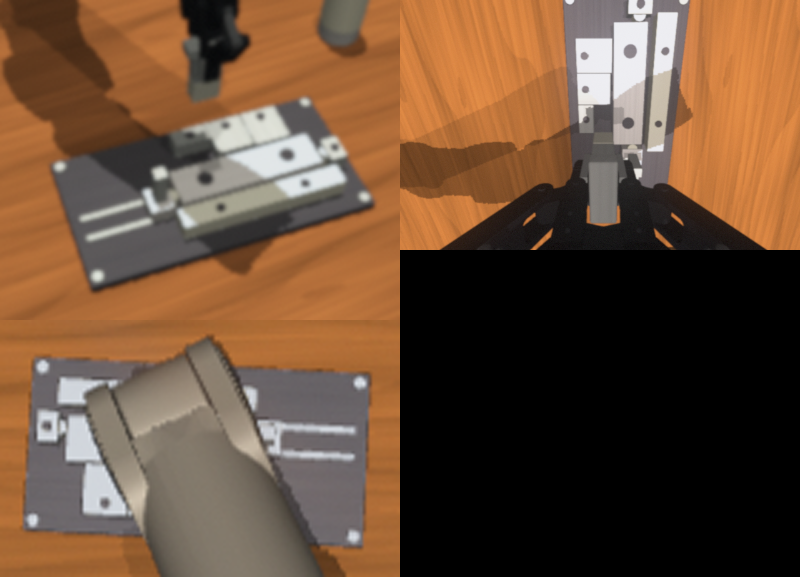

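```bash
python3 - <<'E'
from h import *
c=load('w4');P=pts(c);o=bot.get_obs();e=o['eef_pos'];a=1.4916
x=np.array([np.cos(a),np.sin(a)]);y=np.array([np.sin(a),-np.cos(a)])
D=P[...,:2]-e[:2];tx=D@x*1000;ty=D@y*1000;z=P[...,2]*1000
V,U=np.mgrid[:400,:640]
m=(c['depth']>0)&(z>125)&(z<150)&(abs(ty)<20)&(abs(tx)<40)
for lo in range(125,160,5):
  k=(c['depth']>0)&(z>lo)&(z<=lo+5)&(abs(ty)<20)&(abs(tx)<40)
  print(lo,k.sum(),np.percentile(tx[k],[5,50,95]).round(1) if k.any() else '',np.percentile(ty[k],[1,50,99]).round(1) if k.any() else '')
k=(c['depth']>0)&(abs(ty)<20)&(abs(tx)<40)&(z>100); print('zmin',np.percentile(z[k],[0,1,3]))
g=cv2.resize(c['pixels'][20:330,220:460],None,fx=1.9,fy=1.9,interpolation=cv2.INTER_CUBIC)
cv2.imwrite('pics/w4a.png',g[:,:,::-1])
E
```

```text
125 1 [16.1 16.1 16.1] [-8.7 -8.7 -8.7]
130 81 [16.3 16.7 17. ] [-9.2 -0.8  7.8]
135 93 [16.  16.6 17. ] [-9.5 -0.8  8.1]
140 98 [16.2 16.7 17. ] [-9.2 -0.5  8.3]
145 111 [16.3 16.6 17.1] [-9.  -0.7  8.1]
150 130 [16.  16.7 17.1] [-9.3 -0.5  7.9]
155 113 [15.9 16.6 16.9] [-9.5 -0.7  8. ]
zmin [129.60446631 141.5857053  159.43443509]
```

View pics/w4a.png

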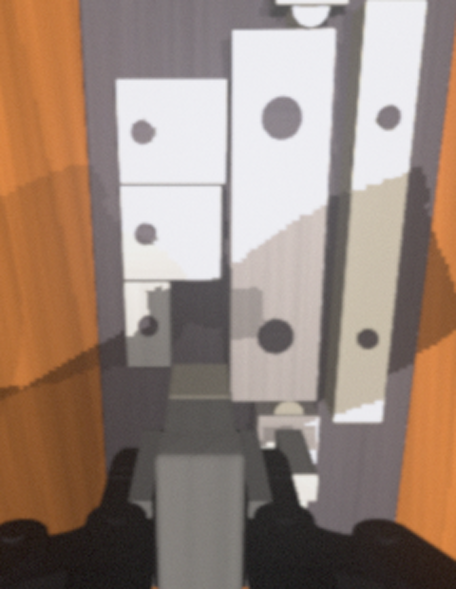

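```bash
python3 - <<'E'
from h import *
c=load('w4');o=bot.get_obs();e=o['eef_pos'];a=1.4916
x=np.array([np.cos(a),np.sin(a)]);y=np.array([np.sin(a),-np.cos(a)])
for n,U,V,z in[('short top',171,284,.034),('short bot',171,364,.034),('tile',231,310,.032),('tile bl',231,400,.032),('tile tl',232,31,.032),('midcorner',220,280,.034),('shortbl',126,365,.034),('fence br',333,420,.036),('fence tr face',360,30,.036)]:
  p=ray(c,220+U/1.9,20+V/1.9,z)[:2]-e[:2]; print(n,'tx %.1f ty %.1f'%(p@x*1000,p@y*1000))
P=pts(c);D=P[...,:2]-e[:2];tx=D@x*1000;ty=D@y*1000;z=P[...,2]*1000
k=(abs(z-32.5)<5)&(c['depth']>0)&(tx>-20)&(tx<25)&(abs(ty)<60)
for t in range(-20,25,5):
  q=np.sort(ty[k&(tx>t)&(tx<t+5)]); 
  if len(q)>3: d=np.diff(q);i=d.argmax();print(t,q[0].round(1),q[i].round(1),q[i+1].round(1),q[-1].round(1))
E
```

```text
short top tx 21.8 ty -13.7
short bot tx -18.5 ty -14.3
tile tx 8.6 ty 15.0
tile bl tx -38.8 ty 15.9
tile tl tx 129.4 ty 13.3
midcorner tx 23.7 ty 9.5
shortbl tx -19.1 ty -36.6
fence br tx -48.0 ty 67.6
fence tr face tx 129.0 ty 66.0
-20 -37.1 -15.2 15.0 57.8
-15 -37.0 -15.1 14.8 58.5
-10 -36.5 -15.1 14.7 58.1
-5 -36.3 -15.0 14.6 57.7
0 -36.4 -15.0 14.6 58.2
5 -37.0 -14.9 14.5 58.0
10 -36.8 -14.9 14.4 57.7
15 -36.6 -14.9 14.3 57.4
20 -36.4 8.7 14.2 58.0
```

```bash
python3 -m jog '[[0,0,3,0],[0,0,6,0],[0,0,7.5,0],[0,0,8.5,0],[0,0,9.5,0],[0,0,10.2,0],[0,0,10.8,0],[0,0,11.2,0],[0,0,11.2,0],[0,0,11.2,0]]'; python3 -m jog '[[0,0,0.1,0],[0,0,0.2,0],[0,0,0.3,0],[0,0,0.4,0],[0,0,0.5,0],[0,0,0.6,0],[0,0,0.6,0],[0,0,0.6,0]]'
```

```text
t: 14.12
eef_pos: [0.5164, 0.041, 0.0506]
tool_rot: [0.0, 0.734, 0.679, 0.0]
contact_force: [-0.1, 0.5, -1.6]
gripper_width: 0.202
grasp_force: 88.1
t: 14.78
eef_pos: [0.5163, 0.0409, 0.0457]
tool_rot: [0.001, 0.734, 0.679, -0.0]
contact_force: [-4.6, -1.2, 16.0]
gripper_width: 0.198
grasp_force: 90.3
```

```bash
python3 -m jog '[[0,0,-0.1,0],[0,0.2,-0.1,0],[0,0.4,-0.1,0],[0,0.6,-0.1,0],[0,0.6,-0.1,0]]'; python3 -m jog '[[0,0.1,0,0],[0,0.2,0,0],[0,0.3,0,0],[0,0.4,0,0],[0,0.4,0,0],[0,0.4,0,0]]';python3 -m jog '[[0,0.1,0,0],[0,0.2,0,0],[0,0.3,0,0],[0,0.4,0,0],[0,0.4,0,0],[0,0.4,0,0]]'
```

```text
t: 15.2
eef_pos: [0.5218, 0.0406, 0.0457]
tool_rot: [-0.0, 0.734, 0.679, -0.001]
contact_force: [-4.7, -1.3, 8.9]
gripper_width: 0.198
grasp_force: 89.5
t: 15.7
eef_pos: [0.5239, 0.0403, 0.0457]
tool_rot: [-0.001, 0.734, 0.679, -0.002]
contact_force: [-9.7, -0.4, 16.3]
gripper_width: 0.197
grasp_force: 90.6
t: 16.2
eef_pos: [0.5275, 0.0398, 0.0457]
tool_rot: [-0.001, 0.734, 0.679, -0.002]
contact_force: [-11.4, -0.1, 18.3]
gripper_width: 0.2
grasp_force: 90.7
```

```bash
python3 -m jog '[[0,0.1,0,0],[0,0.2,0,0],[0,0.3,0,0],[0,0.3,0,0],[0,0.3,0,0]]';python3 -m jog '[[0,0.1,0,0],[0,0.2,0,0],[0,0.3,0,0],[0,0.3,0,0],[0,0.3,0,0]]';python3 -m jog '[[0,0.1,0,0],[0,0.2,0,0],[0,0.3,0,0],[0,0.3,0,0],[0,0.3,0,0]]'
```

```text
t: 16.62
eef_pos: [0.5278, 0.0398, 0.0457]
tool_rot: [-0.002, 0.734, 0.679, -0.005]
contact_force: [-17.9, -0.7, 27.2]
gripper_width: 0.198
grasp_force: 91.9
t: 17.03
eef_pos: [0.5309, 0.0401, 0.0457]
tool_rot: [-0.003, 0.734, 0.679, -0.004]
contact_force: [-18.2, 1.3, 26.5]
gripper_width: 0.197
grasp_force: 92.0
t: 17.45
eef_pos: [0.5311, 0.0401, 0.0457]
tool_rot: [-0.004, 0.734, 0.68, -0.006]
contact_force: [-27.7, 1.9, 37.4]
gripper_width: 0.202
grasp_force: 93.2
```

```bash
python3 -m jog '[[0,0,-0.1,0],[0,0,-0.2,0],[0,0,-0.2,0],[0,0,-0.2,0]]'; python3 - <<'E'
from h import *
c=shot('wrist','w5');c2=shot('scene','s5')
g=np.hstack([cv2.resize(c['pixels'][0:290,210:450],(400,483),interpolation=cv2.INTER_CUBIC),cv2.resize(c2['pixels'][150:270,260:440],(400,267),interpolation=cv2.INTER_CUBIC) if 0 else np.vstack([cv2.resize(c2['pixels'][150:270,260:440],(400,267),interpolation=cv2.INTER_CUBIC),np.zeros((216,400,3),np.uint8)])])
cv2.imwrite('pics/w5a.png',g[:,:,::-1])
E
```

```text
t: 17.78
eef_pos: [0.5311, 0.04, 0.0458]
tool_rot: [-0.004, 0.734, 0.68, -0.006]
contact_force: [-20.2, 2.6, 15.0]
gripper_width: 0.197
grasp_force: 90.5
```

View pics/w5a.png

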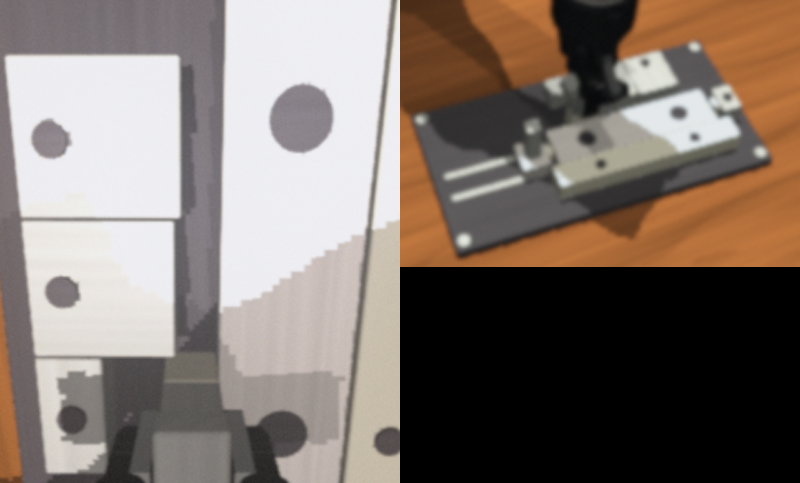

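```bash
python3 -m jog '[[0,0.1,0,0],[0,0.2,-0.1,0],[0,0.3,-0.1,0],[0,0.3,-0.1,0],[0,0.3,-0.1,0]]' 1 110; python3 - <<'E'
from h import *
c=shot('wrist','w6');P=pts(c);O=np.array([.5497,.0824]);a=-.0785
x=np.array([np.cos(a),np.sin(a)]);y=np.array([-x[1],x[0]])
D=P[...,:2]-O;jx=D@x*1000;jy=D@y*1000;z=P[...,2]*1000
g=c['pixels'].min(2).astype(int)
# tile left edge via z step; seam: darkest pixel near tile/fence boundary
for v in range(10,250,25):
  r=g[v];ok=(abs(z[v]-32)<3)&(jx[v]>-25)&(jx[v]<60)
  u=np.nonzero(ok&(jx[v]>-12))[0]
  if len(u)<5:continue
  L=u[0]; 
  s=[i for i in u if 25<jx[v][i]<45]
  if not s: continue
  k=min(s,key=lambda i:r[i]); thr=r[s].max()-25
  w=sum(r[i]<np.median(r[s])-20 for i in s)
  pl=ray(c,L,v,.032)[:2]-O; pk=ray(c,k,v,.032)[:2]-O
  print(v,'jy %.0f left jx %.1f seam jx %.1f dark px %d  mm/px %.2f'%(pl@y*1000,pl@x*1000,pk@x*1000,w,(ray(c,321,v,.032)-ray(c,320,v,.032))@np.r_[x,0]*1000))
crop=cv2.resize(c['pixels'][0:260,330:460],None,fx=2.3,fy=2.3,interpolation=cv2.INTER_NEAREST);cv2.imwrite('pics/w6a.png',crop[:,:,::-1])
E
```

```text
t: 18.3
eef_pos: [0.5312, 0.04, 0.0459]
tool_rot: [-0.006, 0.733, 0.68, -0.008]
contact_force: [-25.3, 4.0, 15.2]
gripper_width: 0.198
grasp_force: 108.5
10 jy 75 left jx -7.3 seam jx 37.4 dark px 4  mm/px 0.45
35 jy 65 left jx -7.0 seam jx 37.3 dark px 5  mm/px 0.46
60 jy 54 left jx -7.3 seam jx 37.6 dark px 4  mm/px 0.47
85 jy 43 left jx -7.0 seam jx 37.5 dark px 4  mm/px 0.48
110 jy 32 left jx -7.3 seam jx 37.4 dark px 4  mm/px 0.49
135 jy 20 left jx -7.0 seam jx 37.3 dark px 3  mm/px 0.50
160 jy 7 left jx -7.3 seam jx 37.2 dark px 4  mm/px 0.51
185 jy -6 left jx -7.0 seam jx 37.6 dark px 4  mm/px 0.53
210 jy -20 left jx -7.3 seam jx 37.4 dark px 4  mm/px 0.54
235 jy -35 left jx -5.9 seam jx 37.3 dark px 2  mm/px 0.56
```

View pics/w6a.png

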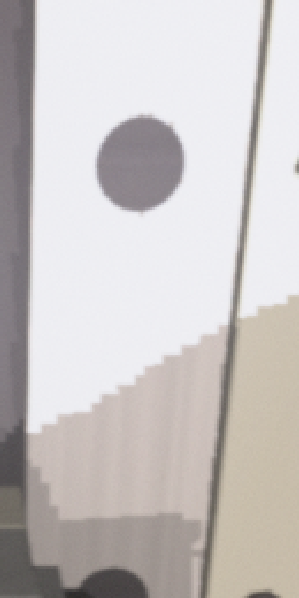

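```bash
python3 -m jog '[[0,0,0,0],[0,0,0,0],[0,0,0,0],[0,0,0,0],[0,0,0,0],[0,0,0,0]]'; python3 -c "
from station import bot
print(bot.hand_in())"
```

```text
t: 18.85
eef_pos: [0.5312, 0.04, 0.0459]
tool_rot: [-0.006, 0.733, 0.68, -0.008]
contact_force: [-24.0, 4.5, 14.8]
gripper_width: 0.196
grasp_force: 108.5
the job is handed in; nothing more can be done
None
```

The job is handed in at 18.9 s, with no verdict returned: the jaw is shut on the tile, and the gripped spacer stands in the wide gap on the base plate, pressing the tile at about 24 N flush against the fence (measured along most of its length).

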